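# Press the tin lids home, find the fullest tin by its weight and hold it up

### The arm

A 6-joint arm with a two-finger parallel gripper is mounted at the origin on the work surface; the furniture and walls round the work are solid. World frame = base frame: x ahead of the robot, y to its left, z up, the work surface at z = 0. Lengths are in m, angles in rad, forces in N, time in s.
With the tool pointing down it reaches from about 0.25 to 0.775 m from the base axis. Payload 4 kg.
Tool frame: the origin (TCP) lies between the finger pads; the fingertips stand 14 mm ahead of it and the grasp point (between the pads) lies 5 mm behind it (nose_length is the distance from the TCP to the fingertips, in m); z points along the fingers, y is the line along which they close (so a half turn about z gives the same grasp; the last joint's range is limited). The gripper opens to 94 mm and grips with 3 to 60 N. Pads are 16 mm wide; open, the fingers measure 119 mm over their backs; the gripper's body (75 mm by 177 mm) begins 78 mm behind the grasp point.
Start: joints at [1.211, 0.087, 1.371, -0, 1.684, -0.103], TCP at [0.14, 0.532, 0.193] pointing down, gripper open.
Joint ranges: [-3.1, 3.1], [-0.76, 2.03], [0.27, 2.55], [-1.08, 4.22], [0.17, 2.65], [-2.57, 2.57]. Speed limits (rad/s): [2.79, 2.79, 3.14, 3.14, 3.14, 3.14].

### API

Orientations are given as [roll, pitch, yaw] about the fixed x, y, z axes, in that order (R = Rz(yaw) Ry(pitch) Rx(roll)).
In Python, from bench import * gives the robot as it stands.
- The arm moves only by the tool move_arm, never from a script. Its argument "steps" is one flat list of numbers, 7 for each row, row after row: the turn, a rotation vector about the world's x, y, z in rad, then the shift along the world's x, y, z in m, then the opening, from 0 (shut) to 1 (fully open). A call has 1 to 12 rows; each row is the pose to reach, as a shift and turn from the pose commanded when the call began; what a row does not reach only later rows make up. A row lasts 1/10 s, in which the tool goes at most 50 mm and 8.59 degrees, less where a joint would pass 70% of its speed; a pose out of reach is approached as far as the arm can. A call with a gripper value outside its range is refused whole. The fingers move at their own pace and stop on an object; the grip force is fixed at half the most. Time passes only in rows, so rows that repeat a pose let the fingers close. It gives the time, the measured TCP pose, the force, the opening and the grip force at its end, in the units of the state.
- get_obs(): the state, without advancing time (a new reading comes with each control period).
- snapshot(name): name is "side" or "top" or "wrist"; returns (picture, depth): 384x512x3 uint8, red, green, blue; 384x512 float32, m along the optical axis (not along the pixel's ray), 0 where there is no reading.
- camera_model(name): a dict with "fx", "fy", "cx", "cy" (pixels), "k1" (the pictures are not rectified: a ray, as slopes to the right and down, at radius r is drawn at 1 + k1 r^2 times it, then the intrinsics apply), "rvec" (rotation vector, rad) and "tvec" (3), from world to camera coordinates, as OpenCV has them. Camera axes: x right, y down, z forward; pixel columns grow to the right and rows downward; lengths in m; the calibration is good to about 2 mm. A picture is of the moment at which its call begins: read the wrist's pose just before it. camera_model takes no time and is no camera call; for the wrist camera it gives the pose at the moment of the call.
- close_job(): hands the job in; it is judged then, once.
Trained networks look in the newest picture that a camera, given by its name, has taken for a name from the list of things; names that differ only in an ending like _2 or _b are one class to them, and where a whole thing is asked for, a point or a joint stands for the part that bears it (a point fixed in the world has none). Each returns a list of dicts, best first, with "score" (0 to 1); they miss things now and then, are a little off and sometimes report something else, mostly with a low value. They report only what shows in the picture. A call takes as long as a camera call. They do not tell look-alikes from the thing itself.
- silhouettes(camera, target): "pixels" (384x512 bool, what is visible of it) and "uv" ([column, row] in pixels, amid what is visible of it).
- spot_point(camera, target): "uv" ([column, row] in pixels: a listed point, or the origin of a listed thing).
The state is a dict: "time": time; "joint_positions": joint angles; "qvel": joint speeds; "joint_torque": joint torques, N m; "tool_pos": TCP position; "ee_rot": TCP orientation; "wrist_force": force on the tool from outside, world axes, zero at the start; "wrist_torque": the same for the moment, N m; "width": finger opening in m; "finger_force": force on a finger pad.
Only numpy, scipy, OpenCV 4.12 (cv2) and the standard library are available. Lean on these libraries where they do the work, as an engineer would, in place of code of your own. Each camera call takes 0.05 s, during which the arm holds its last target. There are 200 camera calls.

### The job

The three identical closed storage tins have lids that are only pushed half on: press each lid fully home before you lift its tin. Then, as the scale is taken, heft the tins to find the heaviest: the two lighter ones need refilling, so leave them standing upright on the steel tray, and finish while still holding the heaviest one up, upright and still, about 15 to 20 cm clear of the worktop. Set tins down rather than dropping them or tipping them over, and leave everything else where it stands.

Things in the scene. Friction and masses are not known exactly. Their poses are not given: they have to be found in the camera images.
- tin_a: one of three look-alike round steel tins with a blank paper band and slip lid; 62 mm diameter, body and lid alike, 82 mm tall with the lid home; body 0 to 64 mm high, the lid above. Grip across the body, fingers' centre about 45 mm above the underside. Origin: centre of the underside, z up. 0.15 to 0.6 kg, contents fixed; the heaviest outweighs each other by over 0.15 kg; letters tell nothing
- tin_b: one of three look-alike round steel tins with a blank paper band and slip lid; 62 mm diameter, body and lid alike, 82 mm tall with the lid home; body 0 to 64 mm high, the lid above. Grip across the body, fingers' centre about 45 mm above the underside. Origin: centre of the underside, z up. 0.15 to 0.6 kg, contents fixed; the heaviest outweighs each other by over 0.15 kg; letters tell nothing
- tin_c: one of three look-alike round steel tins with a blank paper band and slip lid; 62 mm diameter, body and lid alike, 82 mm tall with the lid home; body 0 to 64 mm high, the lid above. Grip across the body, fingers' centre about 45 mm above the underside. Origin: centre of the underside, z up. 0.15 to 0.6 kg, contents fixed; the heaviest outweighs each other by over 0.15 kg; letters tell nothing
- lid_a (a joint): gap between the lid of tin_a (62 mm across, 18 mm high) and its seat on the body's shoulder, m: 0 = fully home, lid's rim 82 mm above the tin's underside; starts 0.005 to 0.008, showing a bright 56 mm neck. Tight sliding fit: goes down under 7 to 10 N, stays where left, stops hard when home. The lid's middle lies about 2 mm below its rim
- lid_b (a joint): gap between the lid of tin_b (62 mm across, 18 mm high) and its seat on the body's shoulder, m: 0 = fully home, lid's rim 82 mm above the tin's underside; starts 0.005 to 0.008, showing a bright 56 mm neck. Tight sliding fit: goes down under 7 to 10 N, stays where left, stops hard when home. The lid's middle lies about 2 mm below its rim
- lid_c (a joint): gap between the lid of tin_c (62 mm across, 18 mm high) and its seat on the body's shoulder, m: 0 = fully home, lid's rim 82 mm above the tin's underside; starts 0.005 to 0.008, showing a bright 56 mm neck. Tight sliding fit: goes down under 7 to 10 N, stays where left, stops hard when home. The lid's middle lies about 2 mm below its rim
- tray: shallow rectangular steel tray, 260 x 200 mm, walls 22 mm high and 2 mm thick, floor 2 mm thick, fixed in place on the left of the worktop. Origin: centre of its underside; x along the 260 mm side, y along the 200 mm side, z up
- timer: clockwork kitchen timer, 67 mm round, 51 mm high, origin under its centre; not part of the job
- label_roll: roll of labels lying flat, 76 mm round, 33 mm high, origin under its centre; not part of the job
- colour_jar1: glass spice jar, 44 mm round, 100 mm tall, origin under its centre; not part of the job
- colour_jar2: glass spice jar, 44 mm round, 106 mm tall, origin under its centre; not part of the job
Things that resemble listed ones, but are neither listed nor needed, are in the scene too. Leave any green or pink look-alike of the tin_b alone.

How it is judged:
By the outcome, as a careful person would: the job done as asked, in the order asked, and still so for the second after the job is handed in, while the arm keeps its last pose, push and grip.
It also fails if it takes over 72 s, if anything falls off the work surface, if the arm or the gripper's body presses on something with over 40 N, if the wrist force passes 120 N, or if a joint passes its speed limit or range.

## Working session

There is one attempt and no reset: what is moved stays moved. The work goes in short steps, Python scripts to look and compute and a tool call to move; the robot and the scene stay as the last step left them, time stands still between calls to the robot, and variables do not carry over. Pictures are saved under pics/ and viewed, at most 10 in all, crops included, and the job is handed in when it is done.

Besides the shell and the picture viewer there is one more tool, called after "Request:" as name(argument=value, ...) on one line, values as JSON. move_arm: Moves the arm, as the interface text tells. Its arguments: {"type":"object","properties":{"steps":{"type":"array"}},"required":["steps"]}

```bash
mkdir -p pics; ls; cat > h.py <<'E'
from bench import *
import numpy as np, cv2
def world(cam,u,v,d,m=None):
    m=m or camera_model(cam)
    K=np.array([[m["fx"],0,m["cx"]],[0,m["fy"],m["cy"]],[0,0,1.]])
    p=cv2.undistortPoints(np.array([[[u,v]]],float),K,np.array([m["k1"],0,0,0.]))[0,0]
    R=cv2.Rodrigues(np.array(m["rvec"],float))[0]
    c=np.array([p[0]*d,p[1]*d,d])
    return R.T@(c-np.array(m["tvec"]))
def cloud(cam,depth):
    m=camera_model(cam)
    K=np.array([[m["fx"],0,m["cx"]],[0,m["fy"],m["cy"]],[0,0,1.]])
    v,u=np.mgrid[0:384,0:512]
    p=cv2.undistortPoints(np.stack([u.ravel(),v.ravel()],1).astype(float)[:,None],K,np.array([m["k1"],0,0,0.]))[:,0]
    R=cv2.Rodrigues(np.array(m["rvec"],float))[0]
    d=depth.ravel()[:,None]
    P=(np.hstack([p*d,d])-np.array(m["tvec"]))@R
    P[d[:,0]==0]=np.nan
    return P.reshape(384,512,3)
E
python3 - <<'E'
from h import *
out=[]
for c in("top","side"):
    im,d=snapshot(c); cv2.imwrite(f"pics/{c}0.png",im[:,:,::-1]); P=cloud(c,d); np.save(f"{c}0.npy",P)
    for t in("tin_a","tray","timer","label_roll","colour_jar1"):
        for s in silhouettes(c,t):
            q=P[s["pixels"]]; q=q[~np.isnan(q[:,0])]
            if len(q)==0: continue
            zt=np.percentile(q[:,2],97); top=q[q[:,2]>zt-0.006]
            print(c,t,round(s["score"],2),np.round(s["uv"]),"ztop",zt.round(3),"mid",((top.max(0)+top.min(0))/2)[:2].round(3),"ext",(top.max(0)-top.min(0))[:2].round(3))
print(get_obs())
E
```

```text
pics
top tin_a 0.84 [225. 198.] ztop 0.091 mid [0.48  0.051] ext [0.058 0.058]
top tin_a 0.82 [273. 148.] ztop 0.089 mid [ 0.585 -0.064] ext [0.057 0.059]
top tin_a 0.73 [326. 125.] ztop 0.084 mid [ 0.634 -0.187] ext [0.058 0.059]
top tin_a 0.63 [193. 253.] ztop 0.084 mid [0.349 0.13 ] ext [0.061 0.055]
top tin_a 0.55 [345. 198.] ztop 0.092 mid [ 0.471 -0.223] ext [0.057 0.057]
top tray 0.66 [124. 176.] ztop 0.02 mid [0.53  0.299] ext [0.273 0.221]
top timer 0.7 [226. 125.] ztop 0.053 mid [0.644 0.052] ext [0.035 0.035]
top timer 0.48 [367. 137.] ztop 0.103 mid [ 0.621 -0.285] ext [0.041 0.042]
top label_roll 0.83 [288. 233.] ztop 0.036 mid [ 0.401 -0.099] ext [0.074 0.074]
top colour_jar1 0.89 [390. 154.] ztop 0.109 mid [ 0.576 -0.335] ext [0.039 0.041]
top colour_jar1 0.86 [369. 136.] ztop 0.103 mid [ 0.621 -0.285] ext [0.041 0.042]
top colour_jar1 0.74 [292. 228.] ztop 0.036 mid [ 0.402 -0.099] ext [0.076 0.074]
side tin_a 0.95 [256. 201.] ztop 0.089 mid [0.477 0.053] ext [0.059 0.06 ]
side tin_a 0.91 [224. 181.] ztop 0.087 mid [ 0.583 -0.063] ext [0.059 0.062]
side tin_a 0.8 [308
[... 700 characters left out ...]
'joint_positions': array([ 1.21088163e+00,  8.72053418e-02,  1.37067538e+00,  1.59985066e-05,
        1.68360318e+00, -1.03096341e-01]), 'qvel': array([-3.00923184e-04, -1.74630236e-03, -1.94162679e-03, -1.00783499e-04,
        8.82277854e-05,  1.73589514e-04]), 'joint_torque': array([-3.57916024e-04, -3.39778984e+01, -3.02418602e+01,  7.17896456e-02,
        2.36560166e-02, -3.72629654e-05]), 'tool_pos': array([0.13970976, 0.53198999, 0.19291546]), 'ee_rot': array([ 3.14148284e+00, -4.61954105e-06,  2.88477610e+00]), 'wrist_force': array([ 0.02911247, -0.51235403, -0.48937419]), 'wrist_torque': array([ 0.00774199, -0.00247203,  0.02369528]), 'finger_force': 0.0, 'width': 0.0938881340517487}
```

```bash
python3 - <<'E'
import cv2,numpy as np
a=cv2.imread("pics/side0.png")[110:310,150:400];b=cv2.imread("pics/top0.png")[90:300,60:420]
a=cv2.resize(a,None,fx=2,fy=2,interpolation=cv2.INTER_CUBIC)
cv2.imwrite("pics/s1.png",cv2.resize(cv2.imread("pics/side0.png")[110:320,150:400],(750,600)))
cv2.imwrite("pics/t1.png",cv2.resize(b,(800,467)))
E
```

```text
(no output)
```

View pics/s1.png

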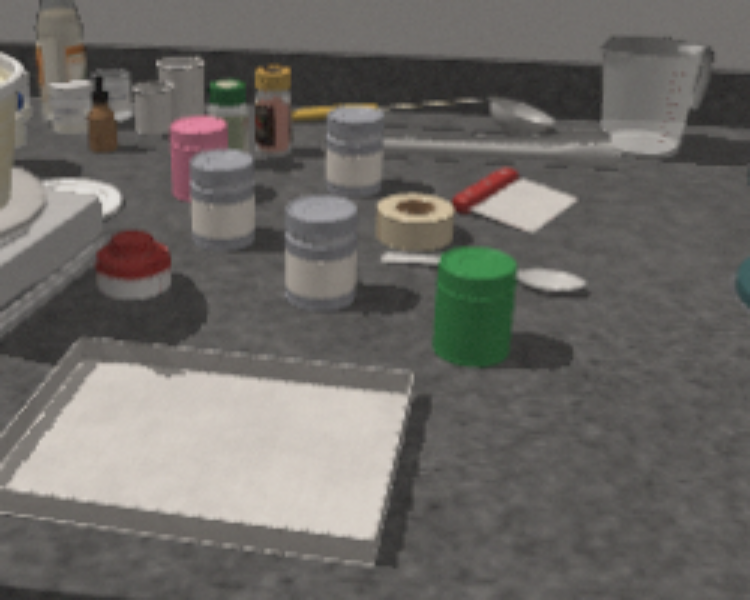

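View pics/t1.png

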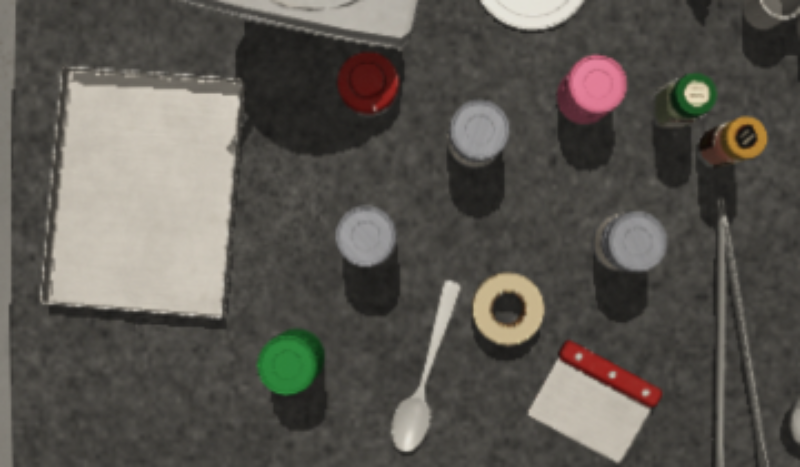

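Lookalikes in the top picture: grey tins with a bright neck at (225,198), (273,148) and (345,198), which match the description. The pink one (326,125) and the green one (193,253) have their lids home and are to be left alone. The side view shows the same thing. I'll start pressing with tin 1 at (0.479, 0.052).

Request:
move_arm(steps=[0, 0, 0, 0.02, -0.03, 0, 0, 0, 0, 0, 0.05, -0.07, 0, 0, 0, 0, 0, 0.08, -0.11, 0, 0, 0, 0, 0, 0.11, -0.15, 0, 0, 0, 0, 0, 0.14, -0.195, 0, 0, 0, 0, 0, 0.17, -0.24, 0, 0, 0, 0, 0, 0.2, -0.28, 0, 0, 0, 0, 0, 0.23, -0.325, 0, 0, 0, 0, 0, 0.26, -0.37, 0, 0, 0, 0, 0, 0.29, -0.41, 0, 0, 0, 0, 0, 0.32, -0.45, 0, 0, 0, 0, 0, 0.339, -0.48, 0, 0])

```text
time: 1.8
tool_pos: [0.4788, 0.0516, 0.1932]
ee_rot: [3.141, 0.001, 2.884]
wrist_force: [0.7, 0.0, 0.4]
width: 0.0017
finger_force: 0.0
```

```bash
python3 - <<'E'
from h import *
im,d=snapshot("wrist"); cv2.imwrite("pics/w1.png",im[:,:,::-1]); P=cloud("wrist",d)
print(get_obs()["tool_pos"],get_obs()["wrist_force"],get_obs()["width"])
for s in silhouettes("wrist","tin_a"):
    q=P[s["pixels"]]; q=q[~np.isnan(q[:,0])]
    zt=np.percentile(q[:,2],90); top=q[abs(q[:,2]-zt)<0.006]
    print(round(s["score"],2),s["uv"].round(),zt.round(4),((top.max(0)+top.min(0))/2).round(4),(top.max(0)-top.min(0)).round(3))
E
```

```text
[0.48214616 0.04484932 0.19237318] [ 3.39501002 -3.54405113 -0.96126752] 0.0007480268059226075Traceback (most recent call last):
  File "<stdin>", line 7, in <module>
AttributeError: 'list' object has no attribute 'round'. Did you mean: 'count'?
```

```bash
cat >> h.py <<'E'
def tins(cam="wrist",t="tin_a"):
    im,d=snapshot(cam); P=cloud(cam,d); o=get_obs()
    print(o["time"],o["tool_pos"].round(4),o["wrist_force"].round(2),o["width"])
    for s in silhouettes(cam,t):
        q=P[s["pixels"]]; q=q[~np.isnan(q[:,0])]
        if len(q)<50: continue
        zt=np.percentile(q[:,2],95); top=q[abs(q[:,2]-zt)<0.006]
        print(round(s["score"],2),np.round(s["uv"]),zt.round(4),((top.max(0)+top.min(0))/2).round(4),(top.max(0)-top.min(0)).round(3))
    return im
E
python3 - <<'E'
from h import *
cv2.imwrite("pics/w1.png",tins()[:,:,::-1])
E
```

```text
1.95 [0.4785 0.0511 0.1924] [-0.61  0.68 -0.11] 0.0004420108837809956
0.91 [192. 262.] 0.0857 [ 0.5701 -0.062   0.084 ] [0.037 0.059 0.008]
0.77 [255. 173.] 0.088 [0.4741 0.0541 0.0861] [0.06  0.06  0.007]
0.77 [128. 300.] 0.0801 [ 0.6441 -0.1836  0.0781] [0.033 0.056 0.007]
0.68 [298.  36.] 0.0819 [0.3455 0.1337 0.0802] [0.058 0.06  0.008]
0.59 [ 43. 222.] 0.0885 [ 0.4683 -0.2207  0.0864] [0.059 0.061 0.008]
```

View pics/w1.png

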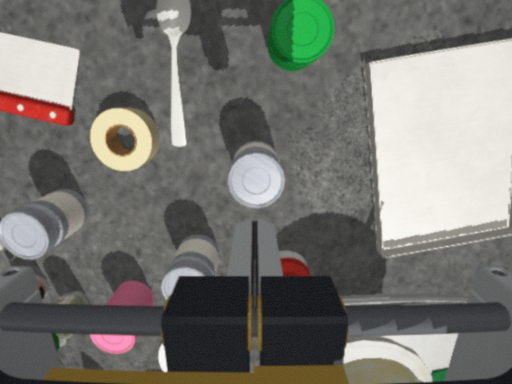

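The wrist picture shows the grey tin 1 at (256,180) with its bright neck visible. The spring of the fingers hides part of tin 2. Now I'll press.

Request:
move_arm(steps=[0, 0, 0, -0.002, 0.001, -0.03, 0, 0, 0, 0, -0.002, 0.001, -0.06, 0, 0, 0, 0, -0.002, 0.001, -0.08, 0, 0, 0, 0, -0.002, 0.001, -0.085, 0, 0, 0, 0, -0.002, 0.001, -0.088, 0, 0, 0, 0, -0.002, 0.001, -0.091, 0, 0, 0, 0, -0.002, 0.001, -0.094, 0, 0, 0, 0, -0.002, 0.001, -0.096, 0, 0, 0, 0, -0.002, 0.001, -0.098, 0, 0, 0, 0, -0.002, 0.001, -0.099, 0, 0, 0, 0, -0.002, 0.001, -0.1, 0, 0, 0, 0, -0.002, 0.001, -0.1, 0])

```text
time: 3.2
tool_pos: [0.4756, 0.0544, 0.0928]
ee_rot: [3.142, -0.0, 2.885]
wrist_force: [0.3, 0.5, -0.1]
width: 0.0002
finger_force: 0.0
```

Request:
move_arm(steps=[0, 0, 0, 0, 0, -0.001, 0, 0, 0, 0, 0, 0, -0.001, 0, 0, 0, 0, 0, 0, -0.002, 0, 0, 0, 0, 0, 0, -0.002, 0])

```text
time: 3.6
tool_pos: [0.4757, 0.0544, 0.0908]
ee_rot: [3.142, -0.0, 2.885]
wrist_force: [-0.4, 0.0, -0.2]
width: 0.0002
finger_force: 0.0
```

```bash
python3 - <<'E'
from h import *
cv2.imwrite("pics/s2.png",cv2.resize(tins("side")[110:260,180:330,::-1],(600,600)))
E
```

```text
3.65 [0.4757 0.0545 0.0908] [-0.14  0.45  0.87] 0.00039104230527460136
0.84 [256. 199.] 0.0888 [0.477  0.0536 0.0867] [0.059 0.06  0.008]
0.84 [309. 218.] 0.0822 [0.3465 0.1328 0.0804] [0.06  0.06  0.008]
0.65 [225. 181.] 0.087 [ 0.5838 -0.062   0.0853] [0.059 0.062 0.008]
0.6 [271. 164.] 0.0906 [ 0.462  -0.2229  0.0883] [0.042 0.063 0.007]
0.58 [215. 157.] 0.0825 [ 0.631  -0.185   0.0803] [0.058 0.061 0.008]
```

View pics/s2.png

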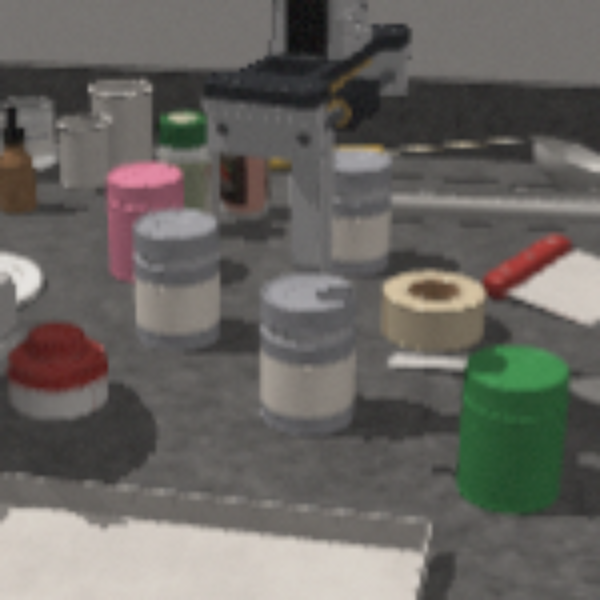

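The side picture shows the fingers ending at crop (315,265), above and behind tin 1 rather than on its lid at (310,290). That fits the zero force, so I'll measure where the fingertips really are.

```bash
python3 - <<'E'
from h import *
m=camera_model("side"); R=cv2.Rodrigues(np.array(m["rvec"]))[0]; print("side cam at",(-R.T@np.array(m["tvec"])).round(3), "fwd",R[2].round(2))
for c in("side","top"):
    im,d=snapshot(c); P=cloud(c,d)
    if c=="side":
        for v in range(150,190,3): 
            print(v,[ (P[v,u].round(3).tolist(), im[v,u].tolist()) for u in (255,258,262)])
    m=camera_model(c)
    for z in(0.077,0.13):
        uv=cv2.projectPoints(np.array([[0.4757,0.0545,z]]),np.array(m["rvec"]),np.array(m["tvec"]),np.array([[m["fx"],0,m["cx"]],[0,m["fy"],m["cy"]],[0,0,1.]]),np.array([m["k1"],0,0,0.]))[0].ravel(); print(c,z,uv)
    if c=="top":
        q=P.reshape(-1,3); k=(abs(q[:,0]-.4757)<.15)&(abs(q[:,1]-.0545)<.15)&(q[:,2]>.1); print("gripper pts",k.sum(),q[k].min(0),q[k].max(0))
print(get_obs()["joint_positions"])
E
```

```text
side cam at [0.39  0.923 0.453] fwd [ 0.1  -0.9  -0.41]
150 [([0.473, 0.14, 0.204], [94, 93, 92]), ([0.467, 0.141, 0.204], [94, 93, 92]), ([0.466, 0.052, 0.177], [108, 106, 104])]
153 [([0.481, 0.068, 0.173], [93, 92, 92]), ([0.474, 0.068, 0.174], [96, 95, 94]), ([0.465, 0.052, 0.169], [103, 102, 102])]
156 [([0.481, 0.066, 0.165], [94, 93, 93]), ([0.473, 0.069, 0.167], [92, 92, 92]), ([0.465, 0.05, 0.161], [105, 104, 104])]
159 [([0.481, 0.067, 0.158], [108, 107, 106]), ([0.473, 0.067, 0.158], [94, 93, 93]), ([0.465, 0.052, 0.154], [107, 105, 105])]
162 [([0.48, 0.069, 0.151], [108, 107, 107]), ([0.473, 0.067, 0.151], [110, 108, 108]), ([0.465, 0.052, 0.146], [104, 102, 103])]
165 [([0.481, 0.067, 0.142], [110, 111, 110]), ([0.473, 0.067, 0.143], [111, 110, 109]), ([0.465, 0.052, 0.138], [110, 106, 105])]
168 [([0.48, 0.067, 0.135], [110, 109, 108]), ([0.473, 0.072, 0.137], [110, 107, 107]), ([0.464, 0.055, 0.131], [108, 107, 107])]
171 [([0.48, 0.067, 0.127], [109, 109, 109]), ([0.473, 0.072, 0.129], [109, 108, 108]), ([0.465, 0.049, 0.121], [110, 109, 108])]
174 [([0.48, 0.069, 0.
[... 373 characters left out ...]
0.048, 0.087], [160, 160, 163]), ([0.474, 0.047, 0.087], [158, 157, 160]), ([0.464, 0.046, 0.087], [93, 92, 95])]
186 [([0.48, 0.069, 0.088], [163, 161, 165]), ([0.472, 0.069, 0.088], [164, 163, 167]), ([0.462, 0.069, 0.089], [144, 144, 147])]
189 [([0.478, 0.081, 0.085], [88, 87, 89]), ([0.471, 0.082, 0.086], [85, 85, 86]), ([nan, nan, nan], [89, 88, 90])]
side 0.077 [257.11057877 187.77335288]
side 0.13 [257.43490168 168.15745186]
top 0.077 [222.62846389 197.09285327]
top 0.13 [221.16441728 196.73600449]
gripper pts 9884 [ 0.32570538 -0.03798396  0.23832837] [0.51872894 0.11332308 0.51257813]
[-4.58040583e-03 -2.81528581e-02  1.69317340e+00  8.92256928e-05
  1.47651771e+00 -1.31858049e+00]
```

Request:
move_arm(steps=[0, 0, 0, 0.001, -0.001, -0.005, 0, 0, 0, 0, 0.001, -0.001, -0.01, 0, 0, 0, 0, 0.001, -0.001, -0.014, 0, 0, 0, 0, 0.001, -0.001, -0.016, 0, 0, 0, 0, 0.001, -0.001, -0.017, 0, 0, 0, 0, 0.001, -0.001, -0.018, 0, 0, 0, 0, 0.001, -0.001, -0.019, 0])

```text
time: 4.5
tool_pos: [0.4767, 0.0535, 0.0732]
ee_rot: [3.141, 0.0, 2.885]
wrist_force: [-3.0, -0.3, 6.9]
width: 0.0005
finger_force: 3.5
```

```bash
python3 - <<'E'
from h import *
import bench
print([n for n in dir(bench) if not n.startswith('_')])
im,d=snapshot("side"); P=cloud("side",d)
for v in range(174,192): print(v,[(P[v,u].round(3).tolist(), im[v,u,0]) for u in (252,256,259)])
print(get_obs()["wrist_force"])
E
```

```text
['IKError', 'camera_model', 'close_job', 'get_obs', 'nose_length', 'silhouettes', 'snapshot', 'spot_point']
174 [([0.488, 0.063, 0.117], np.uint8(106)), ([0.478, 0.067, 0.119], np.uint8(107)), ([0.47, 0.069, 0.12], np.uint8(109))]
175 [([0.488, 0.063, 0.115], np.uint8(104)), ([0.478, 0.066, 0.116], np.uint8(109)), ([0.47, 0.066, 0.117], np.uint8(111))]
176 [([0.488, 0.063, 0.112], np.uint8(108)), ([0.478, 0.065, 0.113], np.uint8(110)), ([0.47, 0.068, 0.115], np.uint8(108))]
177 [([0.488, 0.065, 0.11], np.uint8(105)), ([0.478, 0.067, 0.111], np.uint8(109)), ([0.47, 0.066, 0.111], np.uint8(106))]
178 [([0.488, 0.064, 0.107], np.uint8(107)), ([0.477, 0.071, 0.11], np.uint8(111)), ([0.47, 0.067, 0.109], np.uint8(107))]
179 [([0.488, 0.063, 0.104], np.uint8(113)), ([0.478, 0.066, 0.105], np.uint8(108)), ([0.47, 0.069, 0.107], np.uint8(109))]
180 [([0.488, 0.065, 0.102], np.uint8(118)), ([0.478, 0.065, 0.103], np.uint8(110)), ([0.47, 0.068, 0.104], np.uint8(109))]
181 [([0.488, 0.063, 0.098], np.uint8(121)), ([0.477, 0.068, 0.101], np.uint8(109)), ([0.47, 0.065, 0.1], np.uint8(110))]
182 [
[... 554 characters left out ...]
t8(165)), ([0.47, 0.066, 0.087], np.uint8(136))]
187 [([0.487, 0.071, 0.086], np.uint8(152)), ([0.477, 0.074, 0.087], np.uint8(153)), ([0.469, 0.071, 0.086], np.uint8(146))]
188 [([0.486, 0.077, 0.086], np.uint8(108)), ([0.476, 0.076, 0.086], np.uint8(112)), ([0.469, 0.08, 0.088], np.uint8(109))]
189 [([0.486, 0.078, 0.083], np.uint8(92)), ([0.476, 0.082, 0.086], np.uint8(81)), ([0.468, 0.083, 0.086], np.uint8(89))]
190 [([0.485, 0.083, 0.082], np.uint8(95)), ([0.475, 0.084, 0.084], np.uint8(89)), ([0.468, 0.081, 0.083], np.uint8(88))]
191 [([0.486, 0.08, 0.078], np.uint8(94)), ([0.476, 0.078, 0.078], np.uint8(89)), ([0.468, 0.079, 0.079], np.uint8(91))]
[-2.67692058 -0.80966828  6.62513693]
```

```bash
python3 -c "
from bench import *
print(nose_length if not callable(nose_length) else nose_length())"
```

```text
0.014
```

Request:
move_arm(steps=[0, 0, 0, 0, 0, -0.001, 0, 0, 0, 0, 0, 0, -0.002, 0, 0, 0, 0, 0, 0, -0.003, 0, 0, 0, 0, 0, 0, -0.003, 0])

```text
time: 4.95
tool_pos: [0.4766, 0.0535, 0.0701]
ee_rot: [3.142, 0.0, 2.885]
wrist_force: [-2.2, -0.3, 5.4]
width: 0.0008
finger_force: 3.1
```

Request:
move_arm(steps=[0, 0, 0, 0, 0, -0.001, 0, 0, 0, 0, 0, 0, -0.002, 0, 0, 0, 0, 0, 0, -0.003, 0, 0, 0, 0, 0, 0, -0.003, 0])

```text
time: 5.35
tool_pos: [0.4768, 0.0535, 0.068]
ee_rot: [3.141, 0.001, 2.885]
wrist_force: [-4.2, 0.3, 10.3]
width: 0.0002
finger_force: 4.8
```

Request:
move_arm(steps=[0, 0, 0, 0, 0, -0.001, 0, 0, 0, 0, 0, 0, -0.002, 0, 0, 0, 0, 0, 0, -0.002, 0, 0, 0, 0, 0, 0, -0.002, 0])

```text
time: 5.75
tool_pos: [0.4772, 0.0535, 0.068]
ee_rot: [3.141, 0.002, 2.885]
wrist_force: [-6.9, 0.1, 17.2]
width: 0.0004
finger_force: 8.7
```

```bash
python3 - <<'E'
from h import *
tins("side")
E
```

```text
5.8 [0.4772 0.0535 0.068 ] [-7.51 -0.27 17.84] 0.0008309628437869504
0.9 [224. 182.] 0.087 [ 0.5841 -0.0617  0.0849] [0.059 0.064 0.008]
0.89 [214. 160.] 0.0827 [ 0.6319 -0.1854  0.0807] [0.055 0.062 0.007]
0.82 [272. 166.] 0.0897 [ 0.4608 -0.2164  0.0882] [0.04  0.05  0.008]
0.8 [256. 202.] 0.0819 [0.4772 0.0569 0.0801] [0.059 0.053 0.008]
0.64 [308. 216.] 0.0822 [0.3465 0.133  0.0805] [0.06  0.061 0.008]
```

Lid 1 is home: the rim is at 0.082 and the stop is hard at 17 N. With the fingers shut, home is at TCP z ≈ 0.068. Next is tin 2.

Request:
move_arm(steps=[0, 0, 0, 0, 0, 0.02, 0, 0, 0, 0, 0, 0, 0.05, 0, 0, 0, 0, 0.02, -0.02, 0.06, 0, 0, 0, 0, 0.05, -0.055, 0.06, 0, 0, 0, 0, 0.08, -0.087, 0.06, 0, 0, 0, 0, 0.1, -0.109, 0.06, 0, 0, 0, 0, 0.107, -0.1165, 0.05, 0, 0, 0, 0, 0.107, -0.1165, 0.025, 0, 0, 0, 0, 0.107, -0.1165, 0.015, 0, 0, 0, 0, 0.107, -0.1165, 0.012, 0, 0, 0, 0, 0.107, -0.1165, 0.01, 0, 0, 0, 0, 0.107, -0.1165, 0.008, 0])

```text
time: 7.05
tool_pos: [0.5841, -0.0626, 0.0731]
ee_rot: [3.141, 0.002, 2.886]
wrist_force: [-1.3, 1.3, 6.4]
width: 0.0006
finger_force: 3.4
```

Request:
move_arm(steps=[0, 0, 0, 0, 0, -0.001, 0, 0, 0, 0, 0, 0, -0.002, 0, 0, 0, 0, 0, 0, -0.003, 0, 0, 0, 0, 0, 0, -0.004, 0, 0, 0, 0, 0, 0, -0.005, 0, 0, 0, 0, 0, 0, -0.006, 0, 0, 0, 0, 0, 0, -0.007, 0, 0, 0, 0, 0, 0, -0.008, 0, 0, 0, 0, 0, 0, -0.008, 0])

```text
time: 7.95
tool_pos: [0.5844, -0.0626, 0.0679]
ee_rot: [3.141, 0.003, 2.885]
wrist_force: [-4.3, 1.4, 10.9]
width: -0.0002
finger_force: 5.3
```

```bash
python3 - <<'E'
from h import *
tins("side")
E
```

```text
8.0 [ 0.5844 -0.0627  0.0679] [-3.97  0.2  10.69] 0.00044237839658137017
0.93 [270. 166.] 0.09 [ 0.4697 -0.2235  0.0881] [0.057 0.065 0.008]
0.7 [307. 221.] 0.0822 [0.3466 0.1323 0.0807] [0.06  0.061 0.009]
0.7 [212. 158.] 0.0828 [ 0.6402 -0.1834  0.0807] [0.041 0.062 0.008]
0.63 [254. 201.] 0.0821 [0.477  0.0525 0.0801] [0.059 0.061 0.008]
0.61 [226. 182.] 0.082 [ 0.5837 -0.0604  0.0803] [0.059 0.056 0.008]
```

Request:
move_arm(steps=[0, 0, 0, 0, 0, -0.001, 0, 0, 0, 0, 0, 0, -0.002, 0, 0, 0, 0, 0, 0, -0.003, 0, 0, 0, 0, 0, 0, -0.003, 0])

```text
time: 8.45
tool_pos: [0.5849, -0.0627, 0.0679]
ee_rot: [3.141, 0.005, 2.885]
wrist_force: [-7.2, 2.2, 20.1]
width: 0.0003
finger_force: 10.0
```

Request:
move_arm(steps=[0, 0, 0, 0, 0, 0.02, 0, 0, 0, 0, 0, 0, 0.05, 0, 0, 0, 0, -0.02, -0.028, 0.063, 0, 0, 0, 0, -0.046, -0.064, 0.063, 0, 0, 0, 0, -0.072, -0.1, 0.063, 0, 0, 0, 0, -0.096, -0.134, 0.063, 0, 0, 0, 0, -0.11, -0.153, 0.063, 0, 0, 0, 0, -0.115, -0.16, 0.053, 0, 0, 0, 0, -0.115, -0.16, 0.028, 0, 0, 0, 0, -0.115, -0.16, 0.018, 0, 0, 0, 0, -0.115, -0.16, 0.015, 0, 0, 0, 0, -0.115, -0.16, 0.013, 0])

```text
time: 9.65
tool_pos: [0.4688, -0.2223, 0.0749]
ee_rot: [3.141, -0.001, 2.886]
wrist_force: [-2.2, 1.2, 8.1]
width: 0.0006
finger_force: 3.5
```

Request:
move_arm(steps=[0, 0, 0, 0, 0, -0.001, 0, 0, 0, 0, 0, 0, -0.002, 0, 0, 0, 0, 0, 0, -0.003, 0, 0, 0, 0, 0, 0, -0.004, 0, 0, 0, 0, 0, 0, -0.005, 0, 0, 0, 0, 0, 0, -0.006, 0, 0, 0, 0, 0, 0, -0.007, 0, 0, 0, 0, 0, 0, -0.009, 0, 0, 0, 0, 0, 0, -0.011, 0, 0, 0, 0, 0, 0, -0.012, 0, 0, 0, 0, 0, 0, -0.012, 0])

```text
time: 10.75
tool_pos: [0.4698, -0.2228, 0.0682]
ee_rot: [-3.14, 0.003, 2.886]
wrist_force: [-8.2, 4.5, 22.2]
width: 0.0005
finger_force: 11.3
```

```bash
python3 - <<'E'
from h import *
tins("side")
E
```

```text
10.8 [ 0.4698 -0.2228  0.0682] [-8.51  4.79 22.74] 0.0005214010204397442
0.96 [268. 165.] 0.0827 [ 0.47   -0.2191  0.0826] [0.058 0.066 0.011]
0.77 [308. 220.] 0.0822 [0.3466 0.135  0.081 ] [0.06  0.058 0.009]
0.67 [212. 161.] 0.0829 [ 0.6247 -0.1339  0.0807] [0.073 0.165 0.007]
0.66 [255. 203.] 0.0819 [0.4769 0.0526 0.0799] [0.058 0.062 0.008]
0.64 [225. 181.] 0.0819 [ 0.5833 -0.0614  0.08  ] [0.059 0.063 0.008]
```

All three lids are home. I'll raise the arm, open the fingers and measure the tip height before the first grasp.

Request:
move_arm(steps=[0, 0, 0, 0, 0, 0.02, 0, 0, 0, 0, 0, 0, 0.06, 0, 0, 0, 0, 0, 0, 0.09, 0, 0, 0, 0, 0, 0, 0.1, 1, 0, 0, 0, 0, 0, 0.1, 1, 0, 0, 0, 0, 0, 0.1, 1, 0, 0, 0, 0, 0, 0.1, 1, 0, 0, 0, 0, 0, 0.1, 1, 0, 0, 0, 0, 0, 0.1, 1])

```text
time: 11.75
tool_pos: [0.4682, -0.2227, 0.1606]
ee_rot: [3.141, -0.002, 2.885]
wrist_force: [0.6, 0.1, -0.6]
width: 0.0453
finger_force: 0.0
```

```bash
python3 - <<'E'
from h import *
im,d=snapshot("side"); P=cloud("side",d); o=get_obs(); print(o["tool_pos"],o["width"],o["wrist_force"])
k=(abs(P[:,:,0]-.47)<.05)&(abs(P[:,:,1]+.22)<.075)&(P[:,:,2]>.09)&(P[:,:,2]<.3)
ys=P[k]
for y0 in np.arange(-.30,-.13,.01):
    q=ys[(ys[:,1]>=y0)&(ys[:,1]<y0+.01)]
    if len(q): print(round(y0,2),len(q),"zmin",q[:,2].min().round(3),"x",q[:,0].min().round(3),q[:,0].max().round(3))
cv2.imwrite("pics/s3.png",cv2.resize(im[90:200,210:330,::-1],(600,550)))
E
```

```text
[ 0.46832284 -0.2228506   0.1609139 ] 0.04859652797841825 [-0.12896408  0.11753585 -0.20816168]
-0.3 4 zmin 0.295 x 0.437 0.44
-0.29 21 zmin 0.275 x 0.42 0.443
-0.28 2 zmin 0.286 x 0.423 0.423
-0.26 21 zmin 0.198 x 0.425 0.467
-0.25 166 zmin 0.176 x 0.425 0.468
-0.24 28 zmin 0.182 x 0.428 0.456
-0.23 3 zmin 0.284 x 0.436 0.439
-0.22 6 zmin 0.285 x 0.439 0.451
-0.21 1 zmin 0.211 x 0.465 0.465
-0.2 99 zmin 0.175 x 0.456 0.486
-0.19 113 zmin 0.183 x 0.443 0.486
-0.18 21 zmin 0.279 x 0.445 0.454
-0.17 5 zmin 0.28 x 0.448 0.454
-0.16 36 zmin 0.275 x 0.489 0.518
-0.15 52 zmin 0.273 x 0.478 0.518
```

View pics/s3.png

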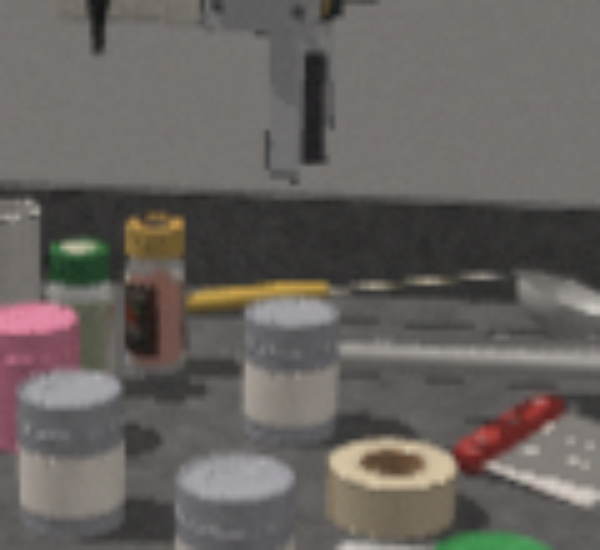

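The picture shows the half-open fingers ending at crop (285,180) above tin 3 at (290,310). The lids look closed, with no neck showing. The tips sit about 12 mm above the reported TCP, so a 45 mm grip height needs a reading of z ≈ 0.014.

Request:
move_arm(steps=[0, 0, 0, 0.001, 0, 0, 1, 0, 0, 0, 0.001, 0, 0, 1, 0, 0, 0, 0.001, 0, 0, 1, 0, 0, 0, 0.001, 0, 0, 1, 0, 0, 0, 0.001, 0, -0.02, 1, 0, 0, 0, 0.001, 0, -0.05, 1, 0, 0, 0, 0.001, 0, -0.08, 1, 0, 0, 0, 0.001, 0, -0.11, 1, 0, 0, 0, 0.001, 0, -0.135, 1, 0, 0, 0, 0.001, 0, -0.145, 1, 0, 0, 0, 0.001, 0, -0.147, 1, 0, 0, 0, 0.001, 0, -0.147, 1])

```text
time: 13.0
tool_pos: [0.4703, -0.2234, 0.0158]
ee_rot: [-3.141, 0.001, 2.885]
wrist_force: [-0.8, -0.9, 0.7]
width: 0.094
finger_force: 0.0
```

Request:
move_arm(steps=[0, 0, 0, 0, 0, 0, 0.3, 0, 0, 0, 0, 0, 0, 0.3, 0, 0, 0, 0, 0, 0, 0.3, 0, 0, 0, 0, 0, 0, 0.3, 0, 0, 0, 0, 0, 0, 0.3, 0, 0, 0, 0, 0, 0, 0.3, 0, 0, 0, 0, 0, 0, 0.3])

```text
time: 13.7
tool_pos: [0.4699, -0.2237, 0.0155]
ee_rot: [-3.141, 0.001, 2.885]
wrist_force: [-1.3, -2.8, 3.0]
width: 0.061
finger_force: 30.0
```

Request:
move_arm(steps=[0, 0, 0, 0, 0, 0.005, 0.3, 0, 0, 0, 0, 0, 0.015, 0.3, 0, 0, 0, 0, 0, 0.03, 0.3, 0, 0, 0, 0, 0, 0.05, 0.3, 0, 0, 0, 0, 0, 0.07, 0.3, 0, 0, 0, 0, 0, 0.09, 0.3, 0, 0, 0, 0, 0, 0.105, 0.3, 0, 0, 0, 0, 0, 0.115, 0.3, 0, 0, 0, 0, 0, 0.12, 0.3, 0, 0, 0, 0, 0, 0.12, 0.3, 0, 0, 0, 0, 0, 0.12, 0.3, 0, 0, 0, 0, 0, 0.12, 0.3])

```text
time: 14.9
tool_pos: [0.4691, -0.2227, 0.1337]
ee_rot: [3.141, -0.002, 2.885]
wrist_force: [0.6, 0.1, -3.3]
width: 0.0615
finger_force: 30.0
```

```bash
cat >> h.py <<'E'
def weigh(n=5):
    f=[]
    for i in range(n):
        snapshot("top"); f.append(get_obs()["wrist_force"])
    f=np.array(f); print("force",f.mean(0).round(2),"sd",f.std(0).round(2))
E
python3 - <<'E'
from h import *
weigh(); o=get_obs(); print(o["width"],o["finger_force"],o["joint_torque"].round(2),o["wrist_torque"].round(2)); tins("side")
E
```

```text
force [-0.17  0.03 -2.47] sd [0.39 0.24 0.42]
0.061112402932815876 29.999321401119232 [  0.   -32.66 -30.91  -0.04   0.07   0.  ] [ 0.02 -0.02  0.02]
15.2 [ 0.4696 -0.223   0.1347] [-0.41  0.32 -2.73] 0.06123436961107174
0.94 [226. 180.] 0.0819 [ 0.5839 -0.0646  0.0801] [0.06  0.062 0.008]
0.69 [257. 202.] 0.0821 [0.4768 0.0527 0.0803] [0.059 0.061 0.008]
0.65 [272. 132.] 0.2014 [ 0.4554 -0.2192  0.1996] [0.028 0.057 0.008]
0.63 [309. 218.] 0.0821 [0.3464 0.133  0.0804] [0.06  0.062 0.008]
0.53 [212. 161.] 0.0828 [ 0.6263 -0.1348  0.0808] [0.07  0.16  0.008]
```

Request:
move_arm(steps=[0, 0, 0, 0, 0.015, 0, 0.3, 0, 0, 0, 0, 0.045, 0, 0.3, 0, 0, 0, 0, 0.09, 0, 0.3, 0, 0, 0, 0, 0.14, 0, 0.3, 0, 0, 0, 0, 0.19, 0, 0.3, 0, 0, 0, 0, 0.24, 0, 0.3, 0, 0, 0, 0, 0.29, 0, 0.3, 0, 0, 0, 0, 0.34, 0, 0.3, 0, 0, 0, 0, 0.39, 0, 0.3, 0, 0, 0, 0, 0.44, 0, 0.3, 0, 0, 0, 0, 0.485, 0, 0.3, 0, 0, 0, 0, 0.51, 0, 0.3])

```text
time: 16.45
tool_pos: [0.468, 0.2913, 0.1349]
ee_rot: [3.14, -0.001, 2.889]
wrist_force: [-0.3, 0.1, -1.7]
width: 0.0614
finger_force: 30.0
```

Request:
move_arm(steps=[0, 0, 0, 0, 0.012, -0.005, 0.3, 0, 0, 0, 0, 0.013, -0.015, 0.3, 0, 0, 0, 0, 0.013, -0.035, 0.3, 0, 0, 0, 0, 0.013, -0.06, 0.3, 0, 0, 0, 0, 0.013, -0.08, 0.3, 0, 0, 0, 0, 0.013, -0.095, 0.3, 0, 0, 0, 0, 0.013, -0.103, 0.3, 0, 0, 0, 0, 0.013, -0.108, 0.3, 0, 0, 0, 0, 0.013, -0.111, 0.3, 0, 0, 0, 0, 0.013, -0.112, 0.3, 0, 0, 0, 0, 0.013, -0.112, 0.3])

```text
time: 17.55
tool_pos: [0.4702, 0.3002, 0.0236]
ee_rot: [3.141, 0.001, 2.885]
wrist_force: [-0.3, 0.0, -2.7]
width: 0.0606
finger_force: 30.0
```

```bash
python3 - <<'E'
from h import *
tins("side")
E
```

```text
17.6 [0.4702 0.3002 0.0237] [ 0.36  0.64 -2.33] 0.06131864858675484
0.89 [226. 182.] 0.0826 [ 0.592  -0.0634  0.0802] [0.044 0.062 0.007]
0.84 [252. 253.] 0.0912 [0.4702 0.3029 0.0893] [0.059 0.057 0.008]
0.74 [306. 218.] 0.0822 [0.3465 0.1333 0.0807] [0.06  0.06  0.009]
0.71 [213. 158.] 0.0826 [ 0.625  -0.1352  0.0804] [0.072 0.16  0.007]
0.41 [262. 215.] 0.0332 [0.4568 0.0712 0.0319] [0.016 0.019 0.009]
```

Weight is about 2.5 N. The tin still needs about 6.5 mm to the tray floor, so I'll lower it slowly.

Request:
move_arm(steps=[0, 0, 0, 0, 0, -0.002, 0.3, 0, 0, 0, 0, 0, -0.004, 0.3, 0, 0, 0, 0, 0, -0.005, 0.3, 0, 0, 0, 0, 0, -0.006, 0.3, 0, 0, 0, 0, 0, -0.0065, 0.3, 0, 0, 0, 0, 0, -0.007, 0.3, 0, 0, 0, 0, 0, -0.007, 0.3])

```text
time: 18.35
tool_pos: [0.4696, 0.2999, 0.0172]
ee_rot: [-3.142, 0.0, 2.885]
wrist_force: [-4.0, -0.9, 5.5]
width: 0.061
finger_force: 30.0
```

Request:
move_arm(steps=[0, 0, 0, 0, 0, 0.001, 1, 0, 0, 0, 0, 0, 0.001, 1, 0, 0, 0, 0, 0, 0.001, 1, 0, 0, 0, 0, 0, 0.001, 1, 0, 0, 0, 0, 0, 0.001, 1, 0, 0, 0, 0, 0, 0.02, 1, 0, 0, 0, 0, 0, 0.06, 1, 0, 0, 0, 0, 0, 0.1, 1, 0, 0, 0, 0.001, -0.03, 0.12, 1, 0, 0, 0, 0.002, -0.07, 0.12, 1, 0, 0, 0, 0.003, -0.12, 0.12, 1, 0, 0, 0, 0.005, -0.17, 0.12, 1])

```text
time: 19.55
tool_pos: [0.4746, 0.1288, 0.1362]
ee_rot: [3.141, 0.001, 2.886]
wrist_force: [0.7, -0.9, -0.2]
width: 0.0939
finger_force: 0.0
```

Request:
move_arm(steps=[0, 0, 0, 0.001, -0.045, 0, 1, 0, 0, 0, 0.002, -0.07, 0, 1, 0, 0, 0, 0.002, -0.077, 0, 1, 0, 0, 0, 0.002, -0.077, -0.02, 1, 0, 0, 0, 0.002, -0.077, -0.05, 1, 0, 0, 0, 0.002, -0.077, -0.08, 1, 0, 0, 0, 0.002, -0.077, -0.105, 1, 0, 0, 0, 0.002, -0.077, -0.118, 1, 0, 0, 0, 0.002, -0.077, -0.122, 1, 0, 0, 0, 0.002, -0.077, -0.122, 1])

```text
time: 20.55
tool_pos: [0.4769, 0.0535, 0.014]
ee_rot: [3.141, -0.0, 2.885]
wrist_force: [-0.4, -1.2, 0.2]
width: 0.0938
finger_force: 0.0
```

```bash
python3 - <<'E'
from h import *
tins("side"); tins("top")
E
```

```text
20.6 [0.4776 0.0533 0.0149] [ 0.26  0.37 -0.45] 0.09399548672545364
0.97 [247. 249.] 0.0853 [0.4696 0.3006 0.0833] [0.059 0.06  0.008]
0.95 [224. 182.] 0.0818 [ 0.5866 -0.064   0.0799] [0.053 0.063 0.008]
0.91 [212. 160.] 0.0827 [ 0.6319 -0.1351  0.0809] [0.058 0.16  0.008]
0.9 [257. 202.] 0.0824 [0.4665 0.0566 0.0819] [0.038 0.099 0.011]
0.63 [310. 215.] 0.0824 [0.3479 0.1331 0.0809] [0.058 0.063 0.009]
20.7 [0.4781 0.0532 0.0155] [-0.06  0.22 -0.64] 0.09352926408312959
0.98 [121. 200.] 0.0848 [0.4699 0.2965 0.0834] [0.054 0.058 0.009]
0.93 [195. 253.] 0.0835 [0.3491 0.119  0.0813] [0.061 0.032 0.007]
0.91 [326. 129.] 0.0832 [ 0.6334 -0.1864  0.0814] [0.058 0.057 0.008]
0.75 [275. 149.] 0.0834 [ 0.5853 -0.0644  0.0812] [0.057 0.059 0.008]
0.65 [276. 149.] 0.0836 [ 0.5854 -0.0634  0.0814] [0.057 0.057 0.007]
```

Tin 3 stands in the tray with its rim at 0.085. Now I'll grip and lift tin 1.

Request:
move_arm(steps=[0, 0, 0, 0, 0, 0, 0.3, 0, 0, 0, 0, 0, 0, 0.3, 0, 0, 0, 0, 0, 0, 0.3, 0, 0, 0, 0, 0, 0, 0.3, 0, 0, 0, 0, 0, 0, 0.3, 0, 0, 0, 0, 0, 0, 0.3])

```text
time: 21.35
tool_pos: [0.4767, 0.0525, 0.014]
ee_rot: [-3.141, 0.0, 2.885]
wrist_force: [-1.0, -1.8, 0.4]
width: 0.0614
finger_force: 30.0
```

Request:
move_arm(steps=[0, 0, 0, 0, 0, 0.005, 0.3, 0, 0, 0, 0, 0, 0.015, 0.3, 0, 0, 0, 0, 0, 0.03, 0.3, 0, 0, 0, 0, 0, 0.05, 0.3, 0, 0, 0, 0, 0, 0.07, 0.3, 0, 0, 0, 0, 0, 0.09, 0.3, 0, 0, 0, 0, 0, 0.105, 0.3, 0, 0, 0, 0, 0, 0.115, 0.3, 0, 0, 0, 0, 0, 0.12, 0.3, 0, 0, 0, 0, 0, 0.12, 0.3, 0, 0, 0, 0, 0, 0.12, 0.3, 0, 0, 0, 0, 0, 0.12, 0.3])

```text
time: 22.55
tool_pos: [0.476, 0.053, 0.1328]
ee_rot: [-3.141, -0.002, 2.885]
wrist_force: [-0.5, -0.9, -2.3]
width: 0.0617
finger_force: 30.0
```

```bash
python3 - <<'E'
from h import *
weigh(8); o=get_obs(); print(o["width"],o["finger_force"],o["joint_torque"].round(2)); tins("side")
E
```

```text
force [-0.19 -0.1  -2.16] sd [0.31 0.7  0.38]
0.061006036560694026 29.999414384365082 [ -0.   -28.49 -30.72   0.     0.08  -0.  ]
23.0 [0.4767 0.053  0.1338] [ 0.18 -0.11 -2.14] 0.06098414094016276
0.82 [211. 159.] 0.0825 [ 0.6244 -0.1414  0.0806] [0.067 0.154 0.008]
0.77 [224. 180.] 0.0818 [ 0.5848 -0.064   0.0801] [0.058 0.065 0.008]
0.74 [307. 219.] 0.0819 [0.3465 0.1353 0.0802] [0.06  0.059 0.009]
0.66 [258. 162.] 0.2018 [0.477  0.0544 0.1995] [0.057 0.061 0.007]
0.56 [248. 252.] 0.085 [0.4696 0.3015 0.0833] [0.06  0.062 0.008]
```

Request:
move_arm(steps=[0, 0, 0, 0.006, 0.015, 0, 0.3, 0, 0, 0, 0.018, 0.045, 0, 0.3, 0, 0, 0, 0.035, 0.085, 0, 0.3, 0, 0, 0, 0.053, 0.13, 0, 0.3, 0, 0, 0, 0.071, 0.174, 0, 0.3, 0, 0, 0, 0.087, 0.212, 0, 0.3, 0, 0, 0, 0.097, 0.237, 0, 0.3, 0, 0, 0, 0.101, 0.247, 0, 0.3, 0, 0, 0, 0.101, 0.247, -0.01, 0.3, 0, 0, 0, 0.101, 0.247, -0.03, 0.3, 0, 0, 0, 0.101, 0.247, -0.055, 0.3, 0, 0, 0, 0.101, 0.247, -0.075, 0.3])

```text
time: 24.25
tool_pos: [0.5767, 0.2977, 0.057]
ee_rot: [-3.14, -0.001, 2.883]
wrist_force: [-0.6, 0.3, -2.7]
width: 0.0615
finger_force: 30.0
```

Request:
move_arm(steps=[0, 0, 0, 0, 0, -0.015, 0.3, 0, 0, 0, 0, 0, -0.025, 0.3, 0, 0, 0, 0, 0, -0.031, 0.3, 0, 0, 0, 0, 0, -0.034, 0.3, 0, 0, 0, 0, 0, -0.037, 0.3, 0, 0, 0, 0, 0, -0.039, 0.3, 0, 0, 0, 0, 0, -0.041, 0.3, 0, 0, 0, 0, 0, -0.042, 0.3, 0, 0, 0, 0, 0, -0.042, 0.3, 0, 0, 0, 0, 0, -0.042, 0.3])

```text
time: 25.25
tool_pos: [0.5778, 0.3001, 0.0171]
ee_rot: [3.141, 0.0, 2.885]
wrist_force: [0.0, -0.2, -1.7]
width: 0.061
finger_force: 30.0
```

```bash
python3 - <<'E'
from h import *
tins("side")
E
```

```text
25.3 [0.5778 0.3001 0.0171] [ 0.65 -0.32 -2.58] 0.060957402347491654
0.91 [227. 174.] 0.0822 [ 0.5824 -0.0635  0.0799] [0.053 0.061 0.007]
0.81 [198. 250.] 0.0861 [0.5688 0.3013 0.0842] [0.041 0.058 0.008]
0.79 [249. 253.] 0.0853 [0.4693 0.3008 0.0833] [0.059 0.061 0.008]
0.73 [305. 216.] 0.0823 [0.3468 0.1331 0.081 ] [0.06  0.065 0.009]
0.73 [216. 156.] 0.0827 [ 0.6294 -0.1855  0.0802] [0.053 0.063 0.007]
```

Request:
move_arm(steps=[0, 0, 0, 0, 0, -0.0005, 0.3, 0, 0, 0, 0, 0, -0.001, 0.3, 0, 0, 0, 0, 0, -0.0015, 0.3, 0, 0, 0, 0, 0, -0.002, 0.3, 0, 0, 0, 0, 0, -0.002, 0.3])

```text
time: 25.85
tool_pos: [0.5778, 0.3001, 0.0158]
ee_rot: [3.141, 0.0, 2.885]
wrist_force: [-2.0, -0.9, 2.5]
width: 0.0615
finger_force: 30.0
```

Request:
move_arm(steps=[0, 0, 0, 0, 0, 0.001, 1, 0, 0, 0, 0, 0, 0.001, 1, 0, 0, 0, 0, 0, 0.001, 1, 0, 0, 0, 0, 0, 0.001, 1, 0, 0, 0, 0, 0, 0.001, 1, 0, 0, 0, 0, 0, 0.02, 1, 0, 0, 0, 0, 0, 0.06, 1, 0, 0, 0, 0, 0, 0.1, 1, 0, 0, 0, 0.001, -0.03, 0.12, 1, 0, 0, 0, 0.002, -0.07, 0.12, 1, 0, 0, 0, 0.003, -0.12, 0.12, 1, 0, 0, 0, 0.004, -0.17, 0.12, 1])

```text
time: 27.05
tool_pos: [0.5817, 0.1288, 0.1353]
ee_rot: [3.141, 0.001, 2.886]
wrist_force: [0.9, -0.3, 0.1]
width: 0.0938
finger_force: 0.0
```

Request:
move_arm(steps=[0, 0, 0, 0.001, -0.05, 0, 1, 0, 0, 0, 0.002, -0.1, 0, 1, 0, 0, 0, 0.002, -0.15, 0, 1, 0, 0, 0, 0.002, -0.18, 0, 1, 0, 0, 0, 0.002, -0.1935, 0, 1, 0, 0, 0, 0.002, -0.1935, 0, 1, 0, 0, 0, 0.002, -0.1935, 0, 1])

```text
time: 27.75
tool_pos: [0.5838, -0.0622, 0.1348]
ee_rot: [3.14, -0.0, 2.886]
wrist_force: [1.1, 0.8, -0.5]
width: 0.0936
finger_force: 0.0
```

```bash
python3 - <<'E'
from h import *
tins("side"); tins("wrist")
E
```

```text
27.8 [ 0.5838 -0.0617  0.1349] [-0.16  0.41 -0.02] 0.09405451237047599
0.96 [249. 252.] 0.0851 [0.4696 0.3017 0.0833] [0.059 0.06  0.008]
0.75 [224. 182.] 0.0818 [ 0.5821 -0.0626  0.0801] [0.053 0.061 0.008]
0.72 [305. 216.] 0.0822 [0.3464 0.1332 0.0805] [0.06  0.06  0.008]
0.67 [246. 238.] 0.0858 [0.4691 0.3017 0.0836] [0.058 0.06  0.008]
0.66 [192. 250.] 0.0852 [0.5778 0.3009 0.0832] [0.059 0.061 0.008]
0.36 [225. 173.] 0.0828 [ 0.5829 -0.0631  0.0806] [0.057 0.062 0.007]
0.35 [190. 204.] 0.0511 [0.6438 0.0534 0.0489] [0.037 0.035 0.007]
27.9 [ 0.5839 -0.0616  0.1349] [-0.18  0.17  0.68] 0.0938901610431051
0.73 [250. 195.] 0.081 [ 0.5825 -0.0649  0.0791] [0.059 0.06  0.008]
```

Both tins stand in the tray. Next I'll descend on tin 2, grip it and lift it.

Request:
move_arm(steps=[0, 0, 0, 0, -0.001, -0.02, 1, 0, 0, 0, 0, -0.001, -0.05, 1, 0, 0, 0, 0, -0.001, -0.08, 1, 0, 0, 0, 0, -0.001, -0.105, 1, 0, 0, 0, 0, -0.001, -0.117, 1, 0, 0, 0, 0, -0.001, -0.12, 1, 0, 0, 0, 0, -0.001, -0.12, 0.3, 0, 0, 0, 0, -0.001, -0.12, 0.3, 0, 0, 0, 0, -0.001, -0.12, 0.3, 0, 0, 0, 0, -0.001, -0.12, 0.3, 0, 0, 0, 0, -0.001, -0.12, 0.3, 0, 0, 0, 0, -0.001, -0.12, 0.3])

```text
time: 29.15
tool_pos: [0.5843, -0.0648, 0.0159]
ee_rot: [-3.141, 0.002, 2.885]
wrist_force: [-0.1, -0.0, 3.5]
width: 0.0614
finger_force: 30.0
```

Request:
move_arm(steps=[0, 0, 0, 0, 0, 0.005, 0.3, 0, 0, 0, 0, 0, 0.015, 0.3, 0, 0, 0, 0, 0, 0.03, 0.3, 0, 0, 0, 0, 0, 0.055, 0.3, 0, 0, 0, 0, 0, 0.085, 0.3, 0, 0, 0, 0, 0, 0.115, 0.3, 0, 0, 0, 0, 0, 0.14, 0.3, 0, 0, 0, 0, 0, 0.16, 0.3, 0, 0, 0, 0, 0, 0.171, 0.3, 0, 0, 0, 0, 0, 0.176, 0.3, 0, 0, 0, 0, 0, 0.176, 0.3, 0, 0, 0, 0, 0, 0.176, 0.3])

```text
time: 30.35
tool_pos: [0.583, -0.0643, 0.1894]
ee_rot: [-3.142, -0.003, 2.885]
wrist_force: [-0.3, -0.5, -5.4]
width: 0.061
finger_force: 30.0
```

```bash
python3 - <<'E'
from h import *
weigh(8); o=get_obs(); print(o["width"],o["finger_force"],o["joint_torque"].round(2)); im=tins("side"); cv2.imwrite("pics/s4.png",cv2.resize(im[80:300,150:350,::-1],(545,600)))
E
```

```text
force [ 0.15 -0.15 -5.05] sd [0.53 0.52 0.47]
0.0611658470369406 29.999015629291534 [-0.000e+00 -4.039e+01 -3.270e+01 -1.000e-02  8.000e-02  0.000e+00]
30.8 [ 0.5837 -0.0645  0.1907] [ 0.38 -0.33 -5.57] 0.0610200650100711
0.87 [227. 124.] 0.2578 [ 0.5727 -0.0619  0.2555] [0.036 0.06  0.007]
0.74 [307. 217.] 0.0822 [0.3464 0.1324 0.0807] [0.061 0.061 0.009]
0.69 [249. 251.] 0.0852 [0.4697 0.3018 0.0831] [0.06  0.06  0.008]
0.69 [218. 164.] 0.0822 [ 0.6314 -0.1854  0.0802] [0.057 0.062 0.008]
```

View pics/s4.png

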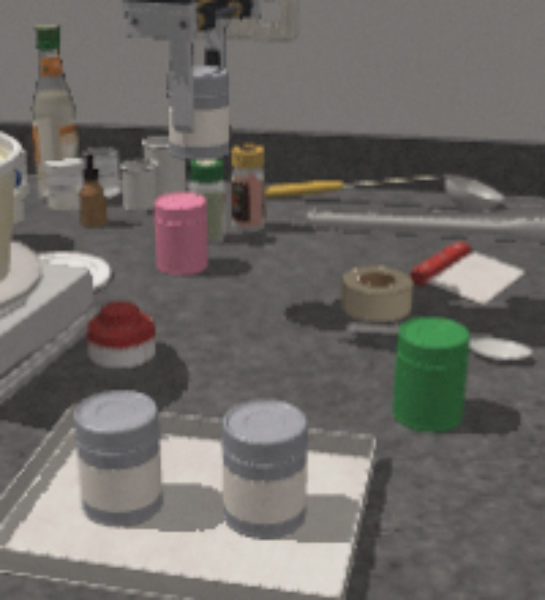

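The picture shows two tins upright in the tray at (118,455) and (265,465), and the third held upright at (200,110). It weighs 5.1 N against 2.2 and 2.5 N, and its underside is at about 0.176 m.

```bash
python3 -c "
from bench import *
print(close_job())"
```

```text
the job is handed in; nothing more can be done
None
```

I handed the job in at about 31 s: all three lids are pressed home, the two lighter tins (about 0.22 and 0.25 kg) stand upright on the tray, and the heaviest (about 0.5 kg) is held upright and still about 17.5 cm above the worktop.

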